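Dock a tube block against both stops of a reader nest and hold it

ROBOT

A 7-joint arm with a two-finger parallel gripper is mounted at the origin on the work surface. World frame = base frame: x ahead of the robot, y to its left, z up, the work surface at z = 0. Lengths are in mm, angles in rad, forces in N, time in s.
With the tool pointing down it reaches from about 400 to 875 mm from the base axis. Payload 19.3 kg.
Tool frame: the origin (TCP) lies at the very end of the fingers, on their centre line; the grasp point (between the pads) lies r.pinch_z behind it (r.pinch_z is the distance from the TCP to the grasp point, in mm); z points along the fingers, y is the line along which they close (so a half turn about z gives the same grasp; the last joint's range is limited). The gripper opens to 85 mm and grips with 20 to 120 N. Pads are 22 mm wide; open, the fingers measure 114 mm over their backs; the gripper's body (76 mm by 85 mm) begins 54 mm behind the grasp point. The pads swing forward as they close: fully open they stand 13 mm farther back than shut.
Start: joints at [-0.07, 0.521, -0.036, 1.599, 0.021, 1.021, -0.113], TCP at [624.992, -0.025, 231.291] pointing down, gripper open.
Joint ranges: [-2.91, 2.91], [-0.3, 2.13], [-1.5, 1.42], [0.17, 2.43], [-1.26, 4.41], [0.16, 1.93], [-2.52, 2.52]. Speed limits (rad/s): [1.89, 1.89, 2.39, 2.39, 3.01, 3.01, 3.01].

INTERFACE

Orientations are given as a 3x3 rotation matrix whose columns are the frame's x, y, z axes.
In Python, from station import r gives the robot as it stands.
- The arm moves only by the tool shift_gripper, called after "Call:" as name([rows], argument=value, ...), one row to a line, values as JSON. Schema: {"type":"object","properties":{"segments":{"type":"array","items":{"type":"array","prefixItems":[{"type":"array","items":{"type":"number"},"minItems":3,"maxItems":3},{"type":"array","items":{"type":"number"},"minItems":3,"maxItems":3},{"type":"number"}],"minItems":3,"maxItems":3},"minItems":1,"maxItems":12},"squeeze":{"type":"number"},"only":{"type":"string"},"quiet":{"type":"boolean"},"lines":{"type":"string"}},"required":["segments"],"additionalProperties":false}. segments is a list of rows, 1 to 12 of them, each written [[rx, ry, rz], [dx, dy, dz], opening]: a rotation vector rx, ry, rz in parts of the range, where 1.0 means 2 pi rad, then dx, dy, dz in shares of the most that a row can go, 1 being 50 mm, then the finger opening in mm; each row shifts and turns the commanded pose from where the row before left it, along the tool's axes as they then stand; what a row does not reach is not made up. A row lasts 1/10 s, in which the tool goes at most 50 mm and 0.15 rad, less where a joint would pass 70% of its speed; a pose out of reach is approached as far as the arm can. The fingers move at their own pace and stop on an object; squeeze is the grip in N (left out, the last holds). Time passes only in rows, so rows that do not move let the fingers close. The tool returns the time, the measured TCP pose, the force, the opening and the grip force at its end. only (a regular expression) keeps the lines of the reply that match it, lines (a string "A,B") keeps lines A to B, and quiet returns only ok. No shift or turn number may pass 1 either way. Input that does not fit is refused with a message, and nothing moves.
- r.get_state(): the state, without advancing time (a new reading comes with each control period).
- r.camera(name): name is "scene" or "side" or "wrist"; returns the picture (420x560x3 uint8, blue, green, red); there is no depth.
- r.camera_model(name): a dict with "camera_matrix" (3x3 intrinsics, pixels), "distortion" ([k1, k2, p1, p2, k3] as OpenCV has them; the pictures are not rectified), "world_from_camera" (4x4, takes a point from camera to world coordinates). Camera axes: x right, y up, looking along -z (the intrinsics and any distortion apply to the point x, -y, -z); pixel columns grow to the right and rows downward; lengths in mm; the calibration is good to about 2 mm. A picture is of the moment at which its call begins: read the wrist's pose just before it. camera_model takes no time and is no camera call; for the wrist camera it gives the pose at the moment of the call.
- r.finish_job(): hands the job in; it is judged then, once.
The state is a dict: "time_s": time; "joint_pos": joint angles; "qd": joint speeds; "joint_torque": joint torques, N m; "ee_pos": TCP position; "eef_rot": TCP orientation; "ft_force": force on the tool from outside, world axes, zero at the start; "ft_torque": the same for the moment, N m; "width": finger opening in mm; "finger_force": force on a finger pad.
Only numpy, scipy, OpenCV 4.12 (cv2) and the standard library are available. Lean on these libraries where they do the work, as an engineer would, in place of code of your own. Each camera call takes 0.05 s, during which the arm holds its last target. There are 200 camera calls.

TASK

Pick up the red tube block and set it flat in the aluminium docking nest of the small reader, with its white-dotted corner in the corner between the two dark steel stops, and press it snug and flush against both stops at once, pushing in the green spring ejector. The ejector pushes the block out again when it is let go, so finish while still holding the block pressed gently against both stops. Leave the other things on the bench where they are.

Things in the scene. Friction and masses are not known exactly. Their poses are not given: they have to be found in the camera images.
- red_block: red rectangular tube block, 96 x 60 x 46 mm (x, y, z), about 0.3 to 0.65 kg, rigid, with a grid of twelve dark wells and, at its +x +y corner, a small white dot on top. Origin: centre of its underside; x along the 96 mm length towards the dotted end, y towards the dotted long side, z up. Under a quarter turn from the nest's direction at the start.
- red_corner (a point): the red block's bottom corner under the white dot: 48, 30, 0 mm in the block's frame
- nest: fixed docking nest: aluminium floor plate (slick, as the stops: friction about 0.25), top 10 mm above the bench, x -85 to 75, y -55 to 55 mm. Origin: nest centre at bench height; x towards the short stop, y towards the long stop, z up. White housing, 36 mm high, 130 mm wide, behind the short stop (x 77 to 137 mm). Docked, the block's axes are parallel to the nest's and its origin at 10, 10, 10 mm.
- nest_corner (a point): the inner corner where the faces of both stops and the floor plate meet (58, 40, 10 mm in the nest's frame; axes as the nest's)
- long_stop: dark steel bar 120 mm long, 12 mm thick, on the +y side of the nest floor, running along nest x from -62 to +58 mm; its face looks to -y at nest y = 40 mm and it stands only 12 mm above the floor plate, so a finger gripping the block's upper part passes over it. Origin: centre of its underside.
- short_stop: dark steel bar 92 mm long, 17 mm thick, 26 mm high above the floor plate, across the +x end of the nest, running along nest y from -40 to +52 mm; its face looks to -x at nest x = 58 mm. Origin: centre of its underside.
- ejector (a joint): green spring pin, 10 mm across, in the short stop's face, centred on the docked block's end 17 mm above the floor plate. It stands out 6 mm towards nest -x at 0; value = how far it is pressed in (m), 0.006 = flush with the stop; takes 1 N to start and 4 N to be flush. Springs back.
- blue_block: blue tube block of the same size and shape as the red one, a bystander. Origin: centre of its underside.
- tip_box: blue pipette-tip box with white lid, 85 x 120 x 63 mm, bystander. Origin: centre of its underside.
- orange_rack: orange tube rack, 104 x 200 x 54 mm, capped tubes to 100 mm high, bystander. Origin: centre of its underside.
- yellow_rack: yellow tube rack, 72 x 104 x 54 mm, capped tubes to 100 mm high, bystander. Origin: centre of its underside.
- white_bottle: white bottle, 64 mm across, 140 mm high, bystander. Origin: centre of its underside.
- amber_jar: amber jar, 60 mm across, 85 mm high, bystander. Origin: centre of its underside.
- timer: grey lab timer lying flat, 50 x 70 x 20 mm, bystander. Origin: centre of its underside.

How it is judged (in metres and radians):
On the way:
1. the red block is picked up, clear of the bench, in the fingers (height (world z) of red_block above 0.02 m and contact force between the fingers and red_block above 2 N), for 0.2 s.
At the end, for the whole second after the job is handed in: red block flat on the nest floor, dotted corner within 3 mm of the nest corner, parallel within 2 degrees, ejector pressed in, over 1 N on each stop, fingers pressing it with over 2 N, at rest (under 10 mm/s); bystanders within 20 mm of their starts (x of red_corner in the frame of nest_corner between -0.003 and 0.003 m and y of red_corner in the frame of nest_corner between -0.003 and 0.003 m and z of red_corner in the frame of nest_corner below 0.003 m and angle between red_block's own z axis and vertical below 0.035 rad and angle between the x axis of red_block and the x axis of nest, either way round below 0.035 rad and value of joint ejector above 0.0035 m and contact force between red_block and long_stop above 1 N and contact force between red_block and short_stop above 1 N and contact force between the fingers and red_block above 2 N and linear speed of red_block below 0.01 m/s and distance of each of blue_block, tip_box, orange_rack, yellow_rack, white_bottle, amber_jar, timer from where it was at the start of the episode below 0.02 m); the arm keeps its last pose, push and grip.
It fails at once if the block is rammed against a stop (over 60 N) or slammed onto the nest (over 120 N) (contact force between red_block and long_stop above 60 N or contact force between red_block and short_stop above 60 N or contact force between red_block and nest above 120 N).
It fails at once if another thing on the bench is shifted by more than 20 mm or tipped (distance of any of blue_block, tip_box, orange_rack, yellow_rack, white_bottle, amber_jar, timer from where it was at the start of the episode above 0.02 m or angle between any of blue_block, tip_box, orange_rack, yellow_rack, white_bottle, amber_jar, timer's own z axis and vertical above 0.35 rad).
It also fails if it takes over 45 s, if anything falls off the work surface, if the arm or the gripper's body presses on something with over 40 N, if the wrist force passes 120 N, or if a joint passes its speed limit or range.

## Working session

There is one attempt and no reset: what is moved stays moved. The work goes in short steps, Python scripts to look and compute and a tool call to move; the robot and the scene stay as the last step left them, time stands still between calls to the robot, and variables do not carry over. Pictures are saved under pics/ and viewed, at most 10 in all, crops included, and the job is handed in when it is done.

```bash
ls; mkdir -p pics; python3 - <<'E'
from station import r
import cv2
for n in("scene","side"):
    cv2.imwrite(f"pics/{n}0.png",r.camera(n))
    m=r.camera_model(n);print(n,m["camera_matrix"],m["distortion"],m["world_from_camera"])
s=r.get_state();print(s["ee_pos"],s["eef_rot"],s["time_s"],r.pinch_z)
E
```

```text
pics
station.py
scene [[452.20207875   0.         284.87042843]
 [  0.         452.20207875 203.85642727]
 [  0.           0.           1.        ]] [0.00469949 0.         0.         0.         0.        ] [[-6.68340166e-01 -4.68140261e-01  5.78071033e-01  1.23480674e+03]
 [ 7.43837680e-01 -4.26026296e-01  5.14982623e-01  6.53054001e+02]
 [ 5.18936121e-03  7.74174587e-01  6.32950851e-01  7.93008940e+02]
 [ 0.00000000e+00  0.00000000e+00  0.00000000e+00  1.00000000e+00]]
side [[403.50044202   0.         273.45894887]
 [  0.         403.50044202 212.51387484]
 [  0.           0.           1.        ]] [-0.03211381  0.          0.          0.          0.        ] [[-8.90947749e-01  2.47607358e-01 -3.80660878e-01  8.71981942e+01]
 [-4.53953203e-01 -5.07370152e-01  7.32462981e-01  9.65333963e+02]
 [-1.17727445e-02  8.25388469e-01  5.64442448e-01  7.64341775e+02]
 [ 0.00000000e+00  0.00000000e+00  0.00000000e+00  1.00000000e+00]]
[ 6.24697939e+02 -3.35746277e-02  2.30785558e+02] [[ 5.02561007e-05  9.99999482e-01 -1.01631697e-03]
 [ 9.99999996e-01 -5.03338237e-05 -7.64497634e-05]
 [-7.65008790e-05 -1.01631312e-03 -9.99999481e-01]] 0.1 18.700000000000003
```

View pics/scene0.png

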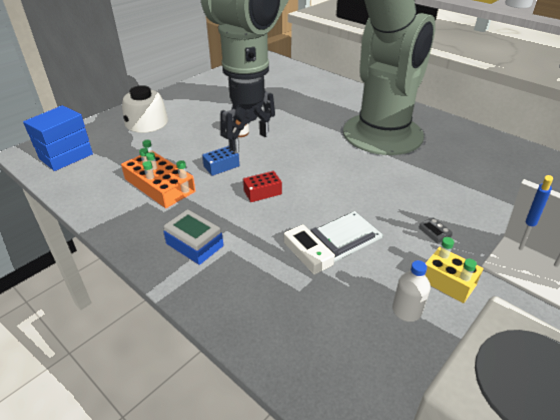

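View pics/side0.png

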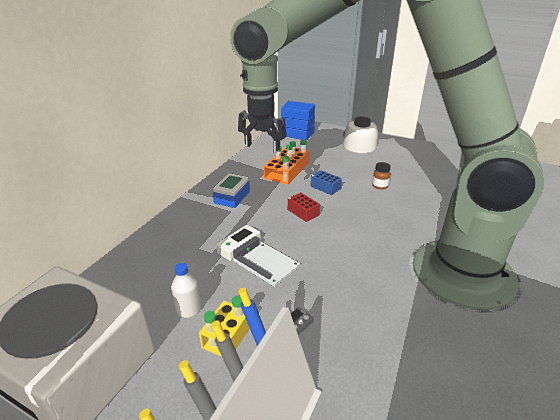

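The scene view has the red block at about (262,186) and the nest at about (345,235). The side view has the block at (304,207) and the nest at (262,258). Next I'll enlarge these and look through the wrist camera.

```bash
cat >h.py <<'E'
from station import r
import cv2,numpy as np
def ray(m,uv):
    p=cv2.undistortPoints(np.array([[uv]],float),np.array(m["camera_matrix"]),np.array(m["distortion"]))[0,0]
    T=np.array(m["world_from_camera"]);return T[:3,3],T[:3,:3]@np.array([p[0],-p[1],-1])
def at(m,uv,z):
    o,d=ray(m,uv);return (o+d*(z-o[2])/d[2])[:2]
def proj(m,P):
    T=np.array(m["world_from_camera"]);q=(np.atleast_2d(P)-T[:3,3])@T[:3,:3]
    q=q*[1,-1,-1];return cv2.projectPoints(q,np.zeros(3),np.zeros(3),np.array(m["camera_matrix"]),np.array(m["distortion"]))[0][:,0]
def rz(p,d,pts):
    """frame at xy p (mm), yaw d deg: local points -> world"""
    a=np.radians(d);R=np.array([[np.cos(a),-np.sin(a),0],[np.sin(a),np.cos(a),0],[0,0,1]])
    return np.atleast_2d(pts)@R.T+[p[0],p[1],0]
E
python3 - <<'E'
from h import *
a=cv2.imread("pics/scene0.png")[140:290,190:390];b=cv2.imread("pics/side0.png")[180:290,200:340]
c=np.zeros((600,800,3),np.uint8)
c[:300,:400]=cv2.resize(a,(400,300),interpolation=2);x=cv2.resize(b,(382,300),interpolation=2);c[:300,410:792]=x
w=r.camera("wrist");c[300:,:400]=cv2.resize(w,(400,300))
cv2.imwrite("pics/w0.png",w);cv2.imwrite("pics/m.png",c)
s=r.camera_model("scene");d=r.camera_model("side")
print("red",at(s,(262,186),25),at(d,(304,207),25));print("nest",at(s,(345,235),10),at(d,(262,258),10))
m=r.camera_model("wrist");print(m)
E
```

```text
red [517.63126029 -72.62059922] [509.67223022 -67.19627062]
nest [509.90899932 211.34171286] [521.13170705 205.07851773]
{'camera_matrix': array([[305.54430965,   0.        , 278.98103912],
       [  0.        , 305.54430965, 211.69212095],
       [  0.        ,   0.        ,   1.        ]]), 'distortion': array([-0.00621916,  0.        ,  0.        ,  0.        ,  0.        ]), 'world_from_camera': array([[ 9.99999864e-01,  5.08660510e-04, -1.10913982e-04,
         6.25730236e+02],
       [-4.57965969e-04,  9.60794298e-01,  2.77261802e-01,
         7.05944051e+01],
       [ 2.47597651e-04, -2.77261714e-01,  9.60794401e-01,
         3.73398497e+02],
       [ 0.00000000e+00,  0.00000000e+00,  0.00000000e+00,
         1.00000000e+00]])}
```

View pics/m.png

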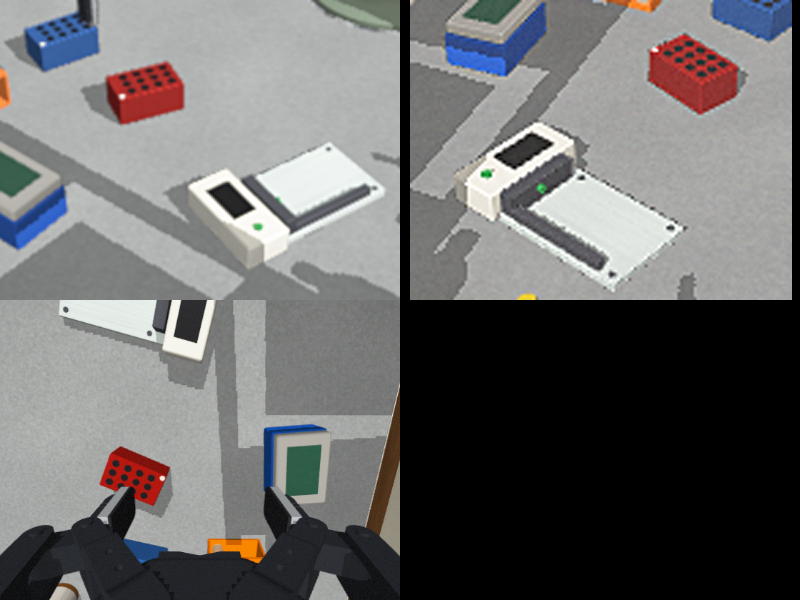

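The enlarged view shows the red block's dotted corner towards world +x/+y, with a yaw of about -20°. The nest's housing is on the +x side and the long stop on +y, with a yaw of about -15°. I'll move so the wrist camera sees the block well.

The rows are not in the units I measure in: shifts go in shares of 50 mm and turns go in shares of 2 pi rad. I convert before sending: -35 mm is -0.7, -30 mm is -0.6.

Call:
shift_gripper([
  [[0, 0, 0], [-0.7, -0.7, -0.1], 85],
  [[0, 0, 0], [-0.7, -0.7, -0.1], 85],
  [[0, 0, 0], [-0.2, -0.6, -0.2], 85],
  [[0, 0, 0], [0, 0, 0], 85],
  [[0, 0, 0], [0, 0, 0], 85],
])

```text
time_s: 0.65
ee_pos: [525.1, -80.1, 251.7]
eef_rot: [[0.0, 1.0, 0.001], [1.0, -0.0, 0.0], [0.0, 0.001, -1.0]]
ft_force: [0.2, 0.7, -0.4]
width: 85.1
finger_force: 0.0
```

```bash
python3 - <<'E'
from h import *
import pickle
m=r.camera_model("wrist");w=r.camera("wrist");cv2.imwrite("pics/w1.png",w);pickle.dump(m,open("m1.pkl","wb"))
print(proj(m,[[515,-70,25]]))
E
```

```text
[[269.52071684 175.3447766 ]]
```

In the tool's units: 50 mm is 1, 5 mm is 0.1.

Call:
shift_gripper([
  [[0, 0, 0], [1, 0, 0], 85],
  [[0, 0, 0], [1, 0, 0], 85],
  [[0, 0, 0], [1, 0.1, 0], 85],
  [[0, 0, 0], [1, 0.1, 0], 85],
  [[0, 0, 0], [0, 0, 0], 85],
  [[0, 0, 0], [0, 0, 0], 85],
])

```text
time_s: 1.3
ee_pos: [535.0, 121.5, 250.4]
eef_rot: [[-0.003, 1.0, -0.001], [1.0, 0.003, 0.0], [0.0, -0.001, -1.0]]
ft_force: [0.2, 0.4, 0.8]
width: 84.7
finger_force: 0.0
```

```bash
python3 - <<'E'
from h import *
import pickle
m=r.camera_model("wrist");w=r.camera("wrist");cv2.imwrite("pics/w2.png",w);pickle.dump(m,open("m2.pkl","wb"))
a=cv2.imread("pics/w1.png");m1=pickle.load(open("m1.pkl","rb"));p=proj(m1,[[515,-70,25]])[0].astype(int);print(p)
x0,y0=max(p[0]-80,0),max(p[1]-90,0);c=cv2.resize(a[y0:y0+180,x0:x0+160],None,fx=3,fy=3,interpolation=2)
q=proj(m,[[515,208,10]])[0].astype(int);print(x0,y0,q)
cv2.imwrite("pics/c1.png",c)
u0,v0=max(q[0]-160,0),max(q[1]-100,0);print(u0,v0)
cv2.imwrite("pics/c2.png",cv2.resize(w[v0:v0+220,u0:u0+310],None,fx=2.5,fy=2.5,interpolation=2))
E
```

```text
[269 175]
189 85 [261 109]
101 9
```

View pics/c1.png

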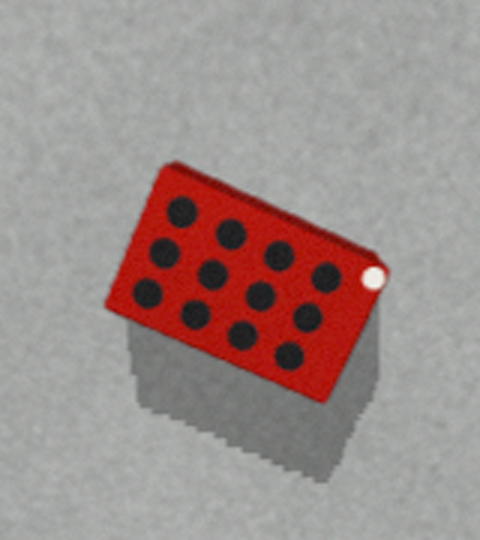

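View pics/c2.png

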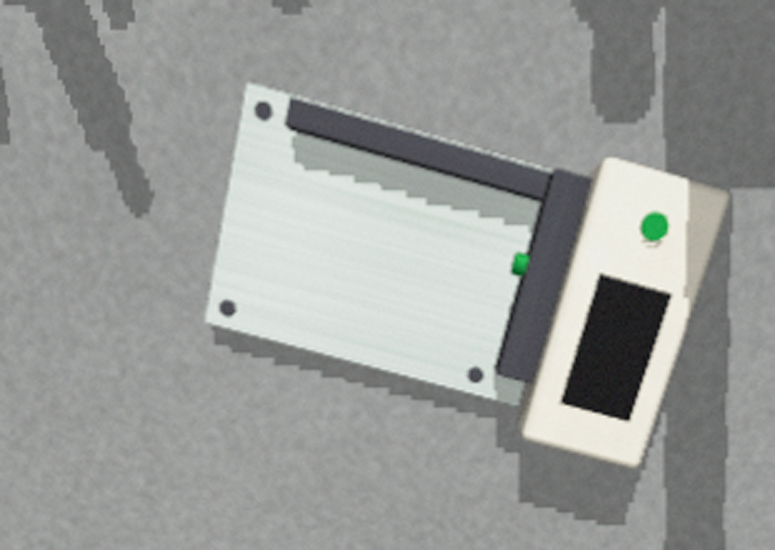

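The block crop shows the top corners at about (165,168), (386,270), (325,402) and (105,306), with the dot at (373,278). The nest crop shows the plate's left corners at (247,84) and (206,322), the long stop from (290,112) to (540,199), and the short stop's face from (553,170) to (497,373). I'll fit both poses.

```bash
cat >fit.py <<'E'
from h import *
from scipy.optimize import least_squares
def fit(m,L,P,x0):
    P=np.array(P,float);f=lambda x:(proj(m,rz(x[:2],x[2],np.array(L,float)))-P).ravel()
    s=least_squares(f,x0,loss="soft_l1",x_scale=[1,1,1]);return s.x,s.fun.reshape(-1,2)
E
python3 - <<'E'
from fit import *
import pickle
m1,m2=[pickle.load(open(f"m{i}.pkl","rb")) for i in(1,2)]
np.set_printoptions(precision=2,suppress=True)
g=lambda P,k,o:(np.array(P)+.5)/k-.5+o
W=[(182,212),(231,235),(279,256),(326,277),(164,253),(212,275),(260,296),(307,318),(147,293),(195,314),(242,335),(289,356)]
C=[(164,169),(325,403),(105,306)]
x,e=fit(m1,[(-48,30,46),(48,-30,46),(-48,-30,46),(0,0,46)],g(C+[tuple(np.mean(W,0))],3,(189,85)),[515,-70,-24]);print("red",x,e)
D=at(m1,g([(373,278)],3,(189,85))[0],46);a=np.radians(x[2]);print("dot local",np.array([[np.cos(a),np.sin(a)],[-np.sin(a),np.cos(a)]])@(D-x[:2]))
L=[(-85,55,10),(-85,-55,10),(58,-40,36),(58,52,36),(-62,40,22),(-62,52,22),(52,10,27)]
N=[(247,84),(206,322),(497,373),(553,170),(288,127),(291,99),(513,262)]
x,e=fit(m2,L,g(N,2.5,(101,9)),[515,208,-15]);print("nest",x,e)
s=r.camera_model("scene");d=r.camera_model("side")
for uv,z in((220,160),46),((436,230),20),((418,270),140):print("scene",uv,at(s,uv,z))
E
```

```text
red [517.28 -72.44 -24.57] [[-0.76 -2.65]
 [ 0.43  0.48]
 [-1.03  0.07]
 [ 3.63  0.75]]
dot local [42.45 23.28]
nest [514.17 205.92 -14.68] [[-0.08 -0.64]
 [-0.57  1.03]
 [ 0.41  1.26]
 [ 1.4  -0.57]
 [-1.29 -0.18]
 [-0.29 -0.58]
 [ 0.46  0.78]]
scene (220, 160) [ 529.28 -233.51]
scene (436, 230) [349.37 376.42]
scene (418, 270) [615.4  447.99]
```

```bash
python3 - <<'E'
from fit import *
import pickle
m1=pickle.load(open("m1.pkl","rb"))
np.set_printoptions(precision=2,suppress=True)
g=lambda P,k,o:(np.array(P)+.5)/k-.5+o
C=[(163,172),(388,268),(325,403),(105,306)]
L=[(-48,30,46),(48,30,46),(48,-30,46),(-48,-30,46)]
x,e=fit(m1,L,g(C,3,(189,85)),[515,-70,-24]);print("red",x,e)
for k in (0,4,8):
  W=[(182,212),(231,235),(279,256),(326,277),(164,253),(212,275),(260,296),(307,318),(147,293),(195,314),(242,335),(289,356)]
  p,q=[at(m1,g([W[i]],3,(189,85))[0],46) for i in(k,k+3)];v=q-p;print(np.degrees(np.arctan2(v[1],v[0])),np.hypot(*v))
# side lengths
P=[at(m1,g([c],3,(189,85))[0],46) for c in C];print([np.hypot(*(P[i]-P[i-1])) for i in range(4)])
# side-camera check
d=r.camera_model("side");s=r.camera_model("scene")
print("side dot",proj(d,rz(x[:2],x[2],[(42,24,46)])),"scene dot",proj(s,rz(x[:2],x[2],[(42,24,46)])), "expect side~(286,196) scene~(251,188)")
E
```

```text
red [517.18 -72.77 -24.39] [[-0.64 -3.25]
 [ 1.83  0.17]
 [ 0.46  0.66]
 [-1.08  0.5 ]]
-24.374529986980654 59.787154445996094
-24.854083512441733 60.180612753570756
-24.64165659075866 60.229488157144665
[np.float64(55.97738711877159), np.float64(92.03775104414228), np.float64(58.797784661678136), np.float64(94.2198768348375)]
side dot [[288.96 197.54]] scene dot [[250.72 188.29]] expect side~(286,196) scene~(251,188)
```

Red block: (517,-73), yaw -24.6°. Nest: (514,206), yaw -14.7°. Both agree across the cameras. I'll move above the block and turn.

In the tool's units: -48.6 mm is -0.972, 18 mm is 0.36, -0.1427 rad is -0.0227.

Call:
shift_gripper([
  [[0, 0, 0], [-0.972, -0.09, 0], 85],
  [[0, 0, 0], [-0.972, -0.09, 0], 85],
  [[0, 0, 0], [-0.972, -0.09, 0], 85],
  [[0, 0, 0], [-0.972, -0.09, 0], 85],
  [[0, 0, -0.0227], [0, 0, 0.36], 85],
  [[0, 0, -0.0227], [0, 0, 0.36], 85],
  [[0, 0, -0.0227], [0, 0, 0.36], 85],
  [[0, 0, -0.0227], [0, 0, 0.36], 85],
  [[0, 0, -0.0227], [0, 0, 0.36], 85],
  [[0, 0, -0.0227], [0, 0, 0.36], 85],
  [[0, 0, -0.0227], [0, 0, 0.36], 85],
  [[0, 0, -0.0227], [0, 0, 0.36], 85],
])

```text
time_s: 2.55
ee_pos: [516.8, -76.1, 106.4]
eef_rot: [[-0.911, 0.412, -0.0], [0.412, 0.911, -0.0], [-0.0, -0.0, -1.0]]
ft_force: [-0.1, -1.5, 0.1]
width: 85.2
finger_force: 0.0
```

Call:
shift_gripper([
  [[0, 0, 0], [0, 0, 0], 85],
  [[0, 0, 0], [0, 0, 0], 85],
])

```text
time_s: 2.75
ee_pos: [516.8, -75.7, 107.4]
eef_rot: [[-0.907, 0.421, -0.001], [0.421, 0.907, 0.0], [0.001, -0.0, -1.0]]
ft_force: [-0.3, 0.1, 0.2]
width: 85.1
finger_force: 0.0
```

```bash
cat >to.py <<'E'
import sys
from h import *
from scipy.spatial.transform import Rotation as Ro
def to(p,yaw):
    """tool-axes shift and tool z turn to TCP p with tool y at yaw deg; also current tilt"""
    s=r.get_state();R=np.array(s["eef_rot"]);a=np.radians(yaw)
    y=np.array([np.cos(a),np.sin(a),0]);z=np.array([0,0,-1.]);G=np.c_[np.cross(y,z),y,z]
    print("d tool",np.round(R.T@(np.array(p)-s["ee_pos"]),2),"rotvec",np.round(Ro.from_matrix(R.T@G).as_rotvec(),4),"ee",np.round(s["ee_pos"],2),"ft",np.round(s["ft_force"],2),"t",s["time_s"])
to(list(map(float,sys.argv[1:4])),float(sys.argv[4]))
E
python3 to.py 517 -73 17 65.4
```

```text
d tool [ 0.93  2.6  90.44] rotvec [-0.0003 -0.0006 -0.0056] ee [516.81 -75.75 107.44] ft [-0.28  0.13  0.15] t 2.75
```

In the tool's units: 25 mm is 0.5, 15 mm is 0.3, -0.005 rad is -0.0008.

Call:
shift_gripper([
  [[0, 0, -0.0008], [0.02, 0.052, 0.3], 85],
  [[0, 0, 0], [0, 0, 0.5], 85],
  [[0, 0, 0], [0, 0, 0.5], 85],
  [[0, 0, 0], [0, 0, 0.3], 85],
  [[0, 0, 0], [0, 0, 0.2], 85],
  [[0, 0, 0], [0, 0, 0], 85],
  [[0, 0, 0], [0, 0, 0], 40],
  [[0, 0, 0], [0, 0, 0], 40],
  [[0, 0, 0], [0, 0, 0], 40],
  [[0, 0, 0], [0, 0, 0], 40],
  [[0, 0, 0], [0, 0, 0], 40],
  [[0, 0, 0], [0, 0, 0], 40],
], squeeze=40)

```text
time_s: 3.95
ee_pos: [517.6, -72.6, 18.5]
eef_rot: [[-0.911, 0.413, 0.001], [0.413, 0.911, -0.001], [-0.001, -0.0, -1.0]]
ft_force: [-2.3, -1.4, 9.8]
width: 59.3
finger_force: 42.2
```

Call:
shift_gripper([
  [[0, 0, 0], [0, 0, 0], 40],
  [[0, 0, 0], [0, 0, 0], 40],
])

```text
time_s: 4.15
ee_pos: [517.6, -72.6, 18.5]
eef_rot: [[-0.911, 0.413, 0.001], [0.413, 0.911, -0.001], [-0.001, -0.0, -1.0]]
ft_force: [-2.9, -1.4, 9.6]
width: 59.6
finger_force: 42.2
```

In the tool's units: -25 mm is -0.5, -15 mm is -0.3.

Call:
shift_gripper([
  [[0, 0, 0], [0, 0, -0.2], 40],
  [[0, 0, 0], [0, 0, -0.5], 40],
  [[0, 0, 0], [0, 0, -0.5], 40],
  [[0, 0, 0], [0, 0, -0.5], 40],
  [[0, 0, 0], [0, 0, -0.3], 40],
  [[0, 0, 0], [0, 0, 0], 40],
  [[0, 0, 0], [0, 0, 0], 40],
])

```text
time_s: 4.85
ee_pos: [516.9, -72.3, 117.4]
eef_rot: [[-0.911, 0.412, 0.0], [0.412, 0.911, -0.0], [-0.0, 0.0, -1.0]]
ft_force: [0.1, -0.3, -5.8]
width: 59.5
finger_force: 47.5
```

```bash
python3 - <<'E'
from h import *
import pickle
s=r.get_state();m=r.camera_model("wrist");w=r.camera("wrist");cv2.imwrite("pics/w3.png",w);pickle.dump((m,s),open("m3.pkl","wb"))
P=np.array(rz((514.2,205.9),-14.7,[(10,10,10),(58,40,10)]));print(P)
E
```

```text
[[526.41025697 213.03509808  10.        ]
 [580.45184744 229.87274933  10.        ]]
```

View pics/w3.png

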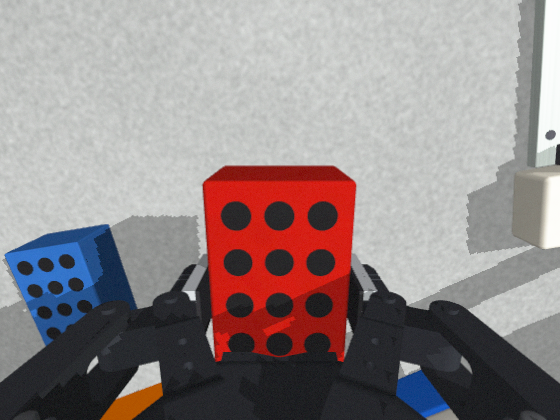

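The wrist view shows the block held square, with the top corners of its undotted end at (204,183) and (356,182). From these I'll work out where the block sits along the tool.

```bash
python3 - <<'E'
from h import *
import pickle
m,s=pickle.load(open("m3.pkl","rb"));R=np.array(s["eef_rot"]);e=np.array(s["ee_pos"])
for h in(26,28,30):
    Q=[R.T@(np.r_[at(m,p,e[2]+h),e[2]+h]-e) for p in((204,183),(356,182))]
    print(h,np.round(Q,1),"width",Q[0][1]-Q[1][1])
E
python3 to.py 526.4 213 120 75.3
```

```text
26 [[ 47.4 -28.2 -26. ]
 [ 47.8  30.5 -26. ]] width -58.73428455950085
28 [[ 47.8 -27.7 -28. ]
 [ 48.2  30.  -28. ]] width -57.725977927054146
30 [[ 48.2 -27.2 -30. ]
 [ 48.6  29.5 -30. ]] width -56.71767129460744
d tool [108.53 263.87  -3.15] rotvec [-0.0002 -0.0008 -0.1679] ee [516.64 -72.15 116.83] ft [-0.86  0.11 -6.75] t 4.9
```

In the tool's units: -0.084 rad is -0.0134.

Call:
shift_gripper([
  [[0, 0, -0.0134], [0, 0, 0], 40],
  [[0, 0, -0.0134], [0, 0, 0], 40],
  [[0, 0, 0], [0, 0, 0], 40],
  [[0, 0, 0], [0, 0, 0], 40],
])

```text
time_s: 5.3
ee_pos: [516.7, -72.1, 116.6]
eef_rot: [[-0.967, 0.256, -0.001], [0.256, 0.967, 0.0], [0.001, 0.0, -1.0]]
ft_force: [0.2, 0.1, -5.5]
width: 58.9
finger_force: 47.3
```

```bash
python3 -c "
from h import *
print(rz((514.2,205.9),-14.7,[(-4,4,10)]))"; python3 to.py 511.3 210.8 80 75.3
```

```text
[[511.34596077 210.78410279  10.        ]]
d tool [ 77.6  272.13  36.66] rotvec [ 0.     -0.0013 -0.0024] ee [516.68 -72.14 116.56] ft [ 0.25  0.07 -5.49] t 5.3
```

In the tool's units: 41 mm is 0.82, 28 mm is 0.56, -0.002 rad is -0.0003.

Call:
shift_gripper([
  [[0, 0, -0.0003], [0.16, 0.56, 0], 40],
  [[0, 0, 0], [0.232, 0.82, 0], 40],
  [[0, 0, 0], [0.232, 0.82, 0], 40],
  [[0, 0, 0], [0.232, 0.82, 0], 40],
  [[0, 0, 0], [0.232, 0.82, 0], 40],
  [[0, 0, 0], [0.232, 0.82, 0.12], 40],
  [[0, 0, 0], [0.16, 0.56, 0.2], 40],
  [[0, 0, 0], [0.08, 0.22, 0.4], 40],
  [[0, 0, 0], [0, 0, 0], 40],
  [[0, 0, 0], [0, 0, 0], 40],
  [[0, 0, 0], [0, 0, 0], 40],
])

```text
time_s: 6.4
ee_pos: [510.5, 209.8, 81.8]
eef_rot: [[-0.967, 0.253, 0.0], [0.253, 0.967, -0.0], [-0.001, -0.0, -1.0]]
ft_force: [0.4, 0.3, -5.6]
width: 59.0
finger_force: 47.3
```

```bash
python3 - <<'E'
from h import *
import pickle
s=r.get_state();m=r.camera_model("wrist");w=r.camera("wrist");cv2.imwrite("pics/w4.png",w);pickle.dump((m,s),open("m4.pkl","wb"))
S=r.camera("scene");D=r.camera("side");cv2.imwrite("pics/s4.png",S);cv2.imwrite("pics/d4.png",D)
c=np.zeros((600,800,3),np.uint8)
c[:300,:400]=cv2.resize(S[175:280,280:420],(400,300),interpolation=2)
c[:300,400:]=cv2.resize(D[205:295,205:325],(400,300),interpolation=2)
c[300:,:400]=cv2.resize(w,(400,300));cv2.imwrite("pics/m4.png",c)
E
python3 to.py 511.3 210.8 80 75.3
```

```text
d tool [-0.49  0.96  1.91] rotvec [0.0003 0.0008 0.0007] ee [510.58 209.99  81.91] ft [ 0.29 -0.16 -6.14] t 6.55
```

View pics/m4.png

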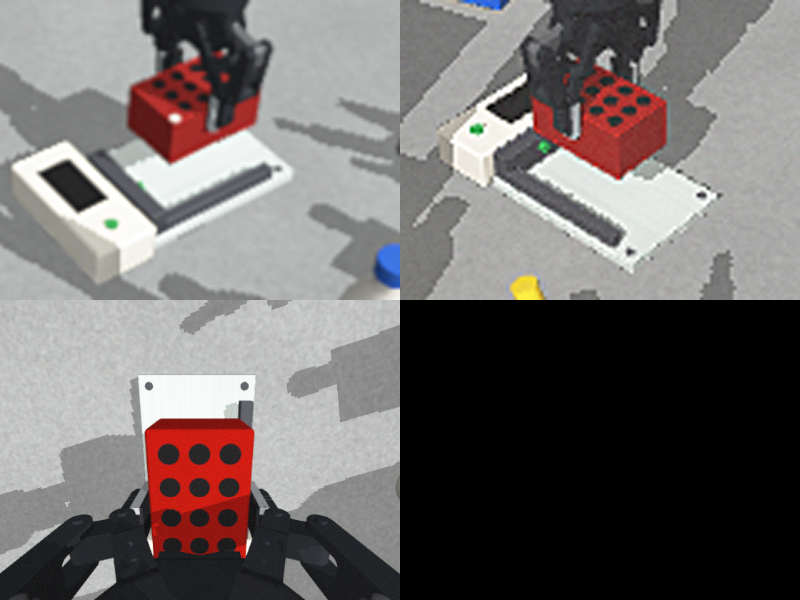

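The views show the block held above the plate, parallel to it, with the dotted corner heading for the stop corner. I'll check the nest's yaw and position in this same wrist picture, where the plate's corners are at about (194,105) and (358,105).

```bash
python3 - <<'E'
from h import *
import pickle
m,s=pickle.load(open("m4.pkl","rb"));R=np.array(s["eef_rot"]);e=np.array(s["ee_pos"])
w=cv2.imread("pics/w4.png").astype(int).sum(2)
# plate left/right edges by brightness on a few rows; top edge by columns
for v in(120,135,150,160): print(v,[int(u) for u in np.where(np.abs(np.diff(w[v,150:400]))>110)[0]+150])
for u in(230,260,290,320): print(u,[int(v) for v in np.where(np.abs(np.diff(w[80:130,u]))>80)[0]+80])
print("pred",proj(m,rz((514.2,205.9),-14.7,[(-85,-55,10),(-85,55,10),(-40,-55,10),(-40,55,10),(-62,40,22)])))
E
```

```text
120 [193, 194, 202, 213, 335, 336, 347]
135 [194, 195]
150 [195, 196, 332, 333, 353, 354]
160 [196, 332, 333, 353]
230 [104]
260 [104]
290 [104]
320 [104]
pred [[191.19305376 106.19691188]
 [356.74255775 106.15229867]
 [196.24257701 173.55623708]
 [352.28296759 173.556145  ]
 [335.61034472 142.64788652]]
```

In the tool's units: 15 mm is 0.3, 14 mm is 0.28, 0.001 rad is 0.0002.

Call:
shift_gripper([
  [[0, 0, 0.0002], [0, 0, 0.2], 40],
  [[0, 0, 0], [0, 0, 0.3], 40],
  [[0, 0, 0], [0, 0, 0.28], 40],
  [[0, 0, 0], [0, 0, 0.16], 40],
  [[0, 0, 0], [0, 0, 0.06], 40],
  [[0, 0, 0], [0, 0, 0], 40],
  [[0, 0, 0], [0, 0, 0], 40],
])

```text
time_s: 7.25
ee_pos: [510.2, 210.9, 31.5]
eef_rot: [[-0.968, 0.252, 0.0], [0.252, 0.968, 0.0], [-0.0, 0.0, -1.0]]
ft_force: [-0.3, 0.6, -5.4]
width: 59.5
finger_force: 47.2
```

Call:
shift_gripper([
  [[0, 0, 0], [0, 0, 0.02], 40],
  [[0, 0, 0], [0, 0, 0.02], 40],
  [[0, 0, 0], [0, 0, 0], 40],
])

```text
time_s: 7.55
ee_pos: [510.1, 210.7, 29.4]
eef_rot: [[-0.968, 0.253, 0.0], [0.253, 0.968, 0.0], [-0.0, 0.0, -1.0]]
ft_force: [-0.1, 0.5, -6.1]
width: 59.0
finger_force: 47.3
```

Call:
shift_gripper([
  [[0, 0, 0], [0, 0, 0.02], 40],
  [[0, 0, 0], [0, 0, 0], 40],
])

```text
time_s: 7.75
ee_pos: [510.2, 210.8, 28.6]
eef_rot: [[-0.968, 0.253, 0.0], [0.253, 0.968, -0.0], [-0.0, 0.0, -1.0]]
ft_force: [-1.0, -1.3, 0.7]
width: 59.1
finger_force: 48.2
```

The block is touching the floor. Next I'll move towards the long stop (tool +y).

In the tool's units: 2 mm is 0.04, 0.3 mm is 0.006.

Call:
shift_gripper([
  [[0, 0, 0], [0, 0.04, 0.006], 40],
  [[0, 0, 0], [0, 0.04, 0], 40],
  [[0, 0, 0], [0, 0, 0], 40],
])

```text
time_s: 8.05
ee_pos: [511.6, 214.3, 28.6]
eef_rot: [[-0.967, 0.253, 0.001], [0.253, 0.967, -0.0], [-0.001, -0.0, -1.0]]
ft_force: [-0.5, -4.7, 7.3]
width: 59.4
finger_force: 49.0
```

Call:
shift_gripper([
  [[0, 0, 0], [0, 0.02, 0], 40],
  [[0, 0, 0], [0, 0, 0], 40],
])

```text
time_s: 8.25
ee_pos: [511.8, 215.0, 28.5]
eef_rot: [[-0.967, 0.253, 0.001], [0.253, 0.967, -0.001], [-0.001, -0.001, -1.0]]
ft_force: [-1.3, -5.1, 7.9]
width: 59.1
finger_force: 49.1
```

Call:
shift_gripper([
  [[0, 0, 0], [0, 0.02, 0], 40],
  [[0, 0, 0], [0, 0, 0], 40],
])

```text
time_s: 8.45
ee_pos: [512.1, 216.0, 28.5]
eef_rot: [[-0.967, 0.253, 0.001], [0.253, 0.967, -0.001], [-0.001, -0.001, -1.0]]
ft_force: [-1.4, -5.3, 8.7]
width: 58.9
finger_force: 49.1
```

In the tool's units: 1 mm is 0.02.

Call:
shift_gripper([
  [[0, 0, 0], [0, 0.02, 0], 40],
  [[0, 0, 0], [0, 0, 0], 40],
])

```text
time_s: 8.65
ee_pos: [512.3, 216.9, 28.5]
eef_rot: [[-0.967, 0.253, 0.001], [0.253, 0.967, -0.001], [-0.001, -0.001, -1.0]]
ft_force: [-1.6, -4.9, 8.1]
width: 59.5
finger_force: 49.1
```

Call:
shift_gripper([
  [[0, 0, 0], [0, 0.014, 0], 40],
  [[0, 0, 0], [0, 0, 0], 40],
])

```text
time_s: 8.85
ee_pos: [512.3, 216.9, 28.5]
eef_rot: [[-0.967, 0.253, 0.0], [0.253, 0.967, -0.002], [-0.001, -0.002, -1.0]]
ft_force: [-1.7, -8.4, 11.2]
width: 59.7
finger_force: 49.5
```

Call:
shift_gripper([
  [[0, 0, 0], [0, 0.014, 0], 40],
  [[0, 0, 0], [0, 0, 0], 40],
])

```text
time_s: 9.05
ee_pos: [512.3, 217.0, 28.6]
eef_rot: [[-0.967, 0.254, -0.0], [0.254, 0.967, -0.003], [-0.0, -0.003, -1.0]]
ft_force: [-4.7, -11.4, 15.6]
width: 59.2
finger_force: 49.9
```

Long stop contact. Now I'll slide towards the short stop (tool -x).

In the tool's units: -2 mm is -0.04.

Call:
shift_gripper([
  [[0, 0, 0], [-0.04, 0, 0], 40],
  [[0, 0, 0], [-0.04, 0, 0], 40],
  [[0, 0, 0], [-0.04, 0, 0], 40],
  [[0, 0, 0], [-0.04, 0, 0], 40],
  [[0, 0, 0], [0, 0, 0], 40],
])

```text
time_s: 9.55
ee_pos: [517.8, 215.5, 28.5]
eef_rot: [[-0.968, 0.253, -0.004], [0.253, 0.968, -0.003], [0.003, -0.004, -1.0]]
ft_force: [-21.4, -9.8, 28.4]
width: 59.6
finger_force: 51.6
```

Call:
shift_gripper([
  [[0, 0, 0], [-0.03, 0, 0], 40],
  [[0, 0, 0], [-0.03, 0, 0], 40],
  [[0, 0, 0], [0, 0, 0], 40],
])

```text
time_s: 9.85
ee_pos: [520.5, 214.8, 28.6]
eef_rot: [[-0.968, 0.253, -0.004], [0.253, 0.968, -0.003], [0.003, -0.004, -1.0]]
ft_force: [-22.8, -10.1, 29.8]
width: 58.9
finger_force: 51.8
```

Call:
shift_gripper([
  [[0, 0, 0], [-0.02, 0, 0], 40],
  [[0, 0, 0], [0, 0, 0], 40],
])

```text
time_s: 10.05
ee_pos: [521.2, 214.6, 28.5]
eef_rot: [[-0.968, 0.253, -0.005], [0.253, 0.968, -0.003], [0.004, -0.004, -1.0]]
ft_force: [-24.5, -9.1, 31.4]
width: 59.2
finger_force: 52.0
```

```bash
python3 to.py 526.4 213 28 75.3
```

```text
d tool [-5.47 -0.26  0.51] rotvec [-0.0042 -0.0036  0.0013] ee [521.18 214.63  28.53] ft [-24.54  -9.08  31.36] t 10.05
```

Vertical load has built up, so I'll ease off slightly before going on.

In the tool's units: -0.5 mm is -0.01.

Call:
shift_gripper([
  [[0, 0, 0], [0, 0, -0.01], 40],
  [[0, 0, 0], [0, 0, 0], 40],
])

```text
time_s: 10.25
ee_pos: [521.6, 214.5, 28.6]
eef_rot: [[-0.968, 0.253, -0.004], [0.253, 0.968, -0.003], [0.003, -0.004, -1.0]]
ft_force: [-18.2, -7.2, 17.7]
width: 59.3
finger_force: 50.5
```

Call:
shift_gripper([
  [[0, 0, 0], [0, 0, -0.01], 40],
  [[0, 0, 0], [0, 0, 0], 40],
])

```text
time_s: 10.45
ee_pos: [522.0, 214.4, 28.7]
eef_rot: [[-0.968, 0.253, -0.004], [0.253, 0.968, -0.003], [0.003, -0.004, -1.0]]
ft_force: [-12.3, -7.3, 5.9]
width: 59.2
finger_force: 48.9
```

Call:
shift_gripper([
  [[0, 0, 0], [-0.02, 0, 0], 40],
  [[0, 0, 0], [0, 0, 0], 40],
])

```text
time_s: 10.65
ee_pos: [522.8, 214.2, 28.7]
eef_rot: [[-0.968, 0.253, -0.004], [0.253, 0.968, -0.003], [0.003, -0.004, -1.0]]
ft_force: [-12.9, -6.7, 6.1]
width: 59.3
finger_force: 49.1
```

```bash
python3 to.py 526.4 213 28 75.3
```

```text
d tool [-3.76 -0.27  0.66] rotvec [-0.0037 -0.003   0.001 ] ee [522.83 214.21  28.67] ft [-12.93  -6.7    6.06] t 10.65
```

In the tool's units: -1 mm is -0.02.

Call:
shift_gripper([
  [[0, 0, 0], [-0.02, 0, 0], 40],
  [[0, 0, 0], [0, 0, 0], 40],
])

```text
time_s: 10.85
ee_pos: [523.7, 214.0, 28.7]
eef_rot: [[-0.968, 0.253, -0.004], [0.253, 0.968, -0.003], [0.003, -0.004, -1.0]]
ft_force: [-13.2, -7.4, 7.8]
width: 59.2
finger_force: 49.2
```

Call:
shift_gripper([
  [[0, 0, 0], [-0.02, 0, 0], 40],
  [[0, 0, 0], [0, 0, 0], 40],
])

```text
time_s: 11.05
ee_pos: [524.6, 213.8, 28.7]
eef_rot: [[-0.968, 0.253, -0.004], [0.253, 0.968, -0.003], [0.003, -0.004, -1.0]]
ft_force: [-14.1, -6.5, 8.8]
width: 59.1
finger_force: 49.3
```

Call:
shift_gripper([
  [[0, 0, 0], [-0.02, 0, 0], 40],
  [[0, 0, 0], [0, 0, 0], 40],
])

```text
time_s: 11.25
ee_pos: [525.4, 213.5, 28.7]
eef_rot: [[-0.968, 0.253, -0.004], [0.253, 0.968, -0.003], [0.003, -0.004, -1.0]]
ft_force: [-15.2, -6.0, 9.1]
width: 58.9
finger_force: 49.3
```

```bash
python3 to.py 526.4 213 28 75.3
```

```text
d tool [-1.06 -0.27  0.66] rotvec [-0.0039 -0.0034  0.0012] ee [525.44 213.53  28.66] ft [-15.17  -5.97   9.08] t 11.25
```

Forces rise gently, by about 1 N per mm from the spring. Now half-millimetre steps until the stop shows.

In the tool's units: -0.6 mm is -0.012, -0.1 mm is -0.002.

Call:
shift_gripper([
  [[0, 0, 0], [-0.012, 0, -0.002], 40],
  [[0, 0, 0], [0, 0, 0], 40],
])

```text
time_s: 11.45
ee_pos: [526.0, 213.4, 28.7]
eef_rot: [[-0.968, 0.253, -0.004], [0.253, 0.968, -0.003], [0.004, -0.004, -1.0]]
ft_force: [-16.2, -6.4, 7.9]
width: 59.3
finger_force: 49.0
```

Call:
shift_gripper([
  [[0, 0, 0], [-0.012, 0, 0], 40],
  [[0, 0, 0], [0, 0, 0], 40],
])

```text
time_s: 11.65
ee_pos: [526.0, 213.4, 28.7]
eef_rot: [[-0.968, 0.253, -0.005], [0.253, 0.968, -0.003], [0.004, -0.004, -1.0]]
ft_force: [-19.5, -5.6, 10.9]
width: 59.0
finger_force: 49.5
```

Call:
shift_gripper([
  [[0, 0, 0], [-0.012, 0, 0], 40],
  [[0, 0, 0], [0, 0, 0], 40],
])

```text
time_s: 11.85
ee_pos: [525.9, 213.4, 28.7]
eef_rot: [[-0.968, 0.252, -0.006], [0.252, 0.968, -0.003], [0.005, -0.005, -1.0]]
ft_force: [-23.9, -5.3, 13.6]
width: 59.4
finger_force: 49.9
```

```bash
python3 to.py 526.4 213 28 75.3
```

```text
d tool [-0.57 -0.28  0.68] rotvec [-0.0046 -0.0053  0.0015] ee [525.93 213.42  28.68] ft [-23.94  -5.34  13.61] t 11.85
```

The short stop is in contact: position stopped at (526.0,213.4), as predicted. I'll add a small y push, settle, and verify by picture.

In the tool's units: 0.5 mm is 0.01.

Call:
shift_gripper([
  [[0, 0, 0], [0, 0.01, 0], 40],
  [[0, 0, 0], [0, 0, 0], 40],
])

```text
time_s: 12.05
ee_pos: [526.0, 213.4, 28.7]
eef_rot: [[-0.968, 0.252, -0.007], [0.252, 0.968, -0.004], [0.005, -0.005, -1.0]]
ft_force: [-24.2, -9.3, 16.7]
width: 59.2
finger_force: 50.1
```

Call:
shift_gripper([
  [[0, 0, 0], [0, 0, 0], 40],
  [[0, 0, 0], [0, 0, 0], 40],
  [[0, 0, 0], [0, 0, 0], 40],
  [[0, 0, 0], [0, 0, 0], 40],
  [[0, 0, 0], [0, 0, 0], 40],
])

```text
time_s: 12.55
ee_pos: [525.9, 213.4, 28.7]
eef_rot: [[-0.968, 0.252, -0.007], [0.252, 0.968, -0.004], [0.005, -0.005, -1.0]]
ft_force: [-24.9, -7.9, 16.1]
width: 59.4
finger_force: 50.1
```

```bash
python3 - <<'E'
from h import *
S=r.camera("scene");D=r.camera("side")
c=np.zeros((300,800,3),np.uint8)
c[:,:400]=cv2.resize(S[175:280,280:420],(400,300),interpolation=2)
c[:,400:]=cv2.resize(D[205:295,205:325],(400,300),interpolation=2);cv2.imwrite("pics/m5.png",c)
s=r.get_state();print(np.abs(s["qd"]).max(),s["ft_force"],s["time_s"])
E
```

```text
0.002174698377603297 [-25.59385288  -9.06261948  16.62821536] 12.65
```

View pics/m5.png

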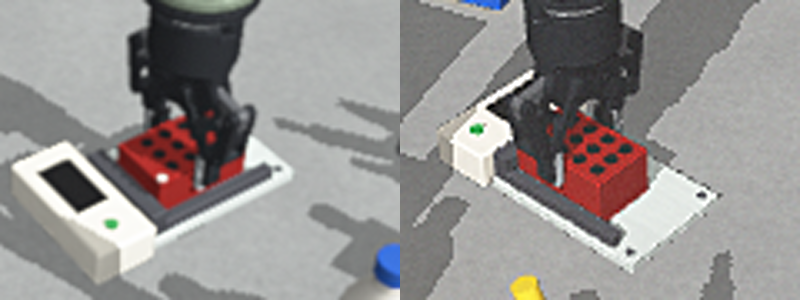

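Both views show the block seated against both stops, with the dotted corner at the nest corner. The net forces on the tool are about 22 N and 15 N against the two stops, and the arm is at rest.

```bash
python3 -c "
from station import r
print(r.finish_job())"
```

```text
the job is handed in; nothing more can be done
None
```

I handed the job in at about 12.7 s of the 45 s allowed, with the red block still gripped, flat in the nest and pressed against both stops with its dotted corner in the corner. Forces, arm position and the last pictures all agreed with that, but `finish_job()` returned no verdict, so I don't know the score.

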